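# Set the flip stop and butt a blank to it for sawing

## Robot

A 6-joint arm with a two-finger parallel gripper is mounted at the origin on the work surface. World frame = base frame: x ahead of the robot, y to its left, z up, the work surface at z = 0. Lengths are in m, angles in rad, forces in N, time in s.
With the tool pointing down it reaches from about 0.35 to 0.775 m from the base axis. Payload 5.5 kg.
Tool frame: the origin (TCP) lies at the very end of the fingers, on their centre line; the grasp point (between the pads) lies 19 mm behind it; z points along the fingers, y is the line along which they close (so a half turn about z gives the same grasp; the last joint's range is limited). The gripper opens to 85 mm and grips with 20 to 120 N. Pads are 22 mm wide; open, the fingers measure 114 mm over their backs; the gripper's body (76 mm by 85 mm) begins 54 mm behind the grasp point. The pads swing forward as they close: fully open they stand 13 mm farther back than shut.
Start: joints at [-1.487, 0.313, 0.046, 1.304, 0, 1.431], TCP at [0.128, -0.561, 0.231] pointing down, gripper open.
Joint ranges: [-2.76, 2.76], [-0.86, 1.69], [-1.03, 1.26], [-2.2, 2.34], [-1.47, 1.5], [-3.14, 3.14]. Speed limits (rad/s): [2.57, 2.57, 3.14, 3.14, 3.14, 3.14].

## Interface

Orientations are given as a unit quaternion [w, x, y, z].
In Python, from workcell import env, viewer, nets gives the robot as it stands. The module is installed in compiled form; this text tells all that it offers.
- The arm moves only by the shell command python3 -m creep 'ROWS' [OPENING] [FORCE]. ROWS is a JSON list of rows, 1 to 8 of them, each written [[dx, dy, dz], [rx, ry, rz]]: dx, dy, dz in m, then a rotation vector rx, ry, rz in rad; each row is the pose to reach, as a shift and turn from the pose commanded when the command began, along the tool's axes at that moment; what a row does not reach only later rows make up. A row lasts 1/8 s, in which the tool goes at most 0.0625 m and 0.188 rad, less where a joint would pass 70% of its speed; a pose out of reach is approached as far as the arm can. OPENING is the finger opening in m, set as the command begins (- or left out keeps the last). The fingers move at their own pace and stop on an object; FORCE is the grip in N (left out, the last holds). Time passes only in rows, so rows that do not move let the fingers close. It prints the time, the measured TCP pose, the force, the opening and the grip force at its end. Input that does not fit is refused with a message, and nothing moves.
- env.get_state(): the state, without advancing time (a new reading comes with each control period).
- viewer.read_camera(name): name is "scene" or "top"; returns a dict with "image" (400x640x3 uint8, red, green, blue), "K" (3x3 intrinsics, pixels), "R" (3x3) and "t" (3): a world point X has camera coordinates R X + t. Camera axes: x right, y down, z forward; pixel columns grow to the right and rows downward; lengths in m; the calibration is good to about 2 mm. A picture is of the moment at which its call begins. There is no depth.
- env.hand_in(): hands the job in; it is judged then, once.
Trained networks look in a picture, given as the dict that the camera call returned (one of the last four; its "shot" number tells which), for a name from the list of things; names that differ only in an ending like _2 or _b are one class to them, and where a whole thing is asked for, a point or a joint stands for the part that bears it (a point fixed in the world has none). Each returns a list of dicts, best first, with "confidence" (0 to 1); they miss things now and then, are a little off and sometimes report something else, mostly with a low value. They report only what shows in the picture. A call takes as long as a camera call.
- nets.outline_of(label, picture): "region" (400x640 bool, what is visible of it) and "box" ([left, top, right, bottom] in pixels, round what is visible of it).
The state is a dict: "clock": time; "joint_pos": joint angles; "qvel": joint speeds; "tau": joint torques, N m; "tcp_pos": TCP position; "orientation": TCP orientation; "wrist_force": force on the tool from outside, world axes, zero at the start; "ft_torque": the same for the moment, N m; "finger_gap": finger opening in m; "grip_force": force on a finger pad.
Only numpy, scipy, OpenCV 4.12 (cv2) and the standard library are available. Lean on these libraries where they do the work, as an engineer would, in place of code of your own. Each camera call takes 0.05 s, during which the arm holds its last target. There are 200 camera calls.

## Task

Get the beech blank ready for sawing to the red length: tip the red flip stop forward over its snap point so that it springs down in front of the fence, leaving the blue one parked up. Then bring the blank flat along the fence and slide it along until its end is pressed snugly against the tip of the red stop's screw for a moment - gently, so that the lightly clamped stop keeps its setting - and leave it lying flush against fence and stop. Do not disturb the other things on the bench.

Things in the scene. Friction and masses are not known exactly. Their poses are not given: they have to be found in the camera images.
- jig: Sawing jig screwed to the bench, place and yaw vary: plywood bed 280 (x) by 620 (y) by 18 mm; origin at the centre of its underside, on the bench. x points away from the robot to the fence, y runs along the fence, z up. The aluminium fence bar is 600 mm long (y), 30 mm thick (x), 32 mm above the bed, front face at x = +70 mm; a low batten behind it ends at x = +118 mm.
- fence_line (a point): Point on the fence's front face at bed height: jig x = +70, y = 0, z = 18 mm; axes as the jig's (x into the fence, y along it). A 3 mm saw kerf crosses bed and fence at jig y = -40 mm; the blank slides over it without a catch.
- red_hinge (a point): Middle of the hinge pin of the red flip stop, parallel to the fence (y), 12 mm above the fence's top = 62 mm above the bench, 11 mm behind the fence's front face; axes as the jig's. Its aluminium saddle, 52 x 40 mm, is clamped on the fence; black knob, 22 mm high, 29 mm behind the pin. Red and blue stop stand about 100 mm apart; which one is nearer to the blank varies.
- red_flap (a joint): Angle of the red flap, rad: 0 = parked (arm upright, leaning 0.35 rad back, away from the robot), 1.92 = down on its lower stop, arm level, pointing from the fence to the robot. Over-centre spring: below 0.87 it drives back to parked, above 0.87 to down, 0.25 N m when parked (some 6 N at 40 mm from the pin), 0 at 0.87, 0.28 N m when down. The light hinge may take 20 N at most.
- red_tip (a point): Middle of the outer end of the red flap's arm, 62 mm from the pin. The flap is L-shaped and 16 mm wide (y). Arm: from the pin to this end, its back (top when down) 10 mm off the pin's centre. Foot: 42 mm wide at the arm's end; when down it reaches 39 mm below the pin (5 mm over the bed) and bars the way from 9 to 51 mm in front of the fence.
- red_face (a point): Point on the side of the red foot that looks to jig -y, 8 mm to -y of the hinge's middle at every angle; when down, 30 mm in front of the fence, 15 mm above the bed, axes as the jig's. Here an adjusting screw with a white nylon tip, 12 mm across, stands 4 to 16 mm proud towards -y. The blank butts against this tip; how far it is screwed out varies and is not measured: find it by feel.
- red_slide (a joint): Shift of the red stop along the fence from its setting, m, positive to jig +y; 0 at the start. The clamp is only lightly nipped: keep the push of the blank on the stop (screw tip) under 12 N, at about 15 N it creeps. Pressing home means a few newtons on the tip, beyond the 1 to 3 N that the blank takes to slide.
- blue_hinge (a point): Middle of the hinge pin of the blue flip stop, same build as the red one; to be left parked up. Both stops' adjusting screws also stick out to jig +y with a brass head, 29 to 41 mm from the flap's middle plane.
- blue_flap (a joint): Angle of the blue flap, rad, as red_flap; starts and stays parked at 0.
- blank: Beech blank 60 (x) by 220 (y) by 30 mm high, some 0.2 to 0.4 kg, loose on the bed in front of the fence, to the -y side of both stops, turned up to 0.25 rad against the fence; origin at the centre of its underside (18 mm above the bench), long axis y. Slides on the bed with 1 to 3 N.
- wheel_a: Bystander: wooden toy wheel, 42 mm across, 14 mm thick, lying on the bed's front part; origin under its centre.
- wheel_b: Bystander: second toy wheel, same size, lying on the bed's front part.
- pencil: Bystander: flat red carpenter's pencil, 14 x 170 x 8 mm, on the bench; long axis y; origin under the middle of its body.
- try_square: Bystander: try square, dark wooden stock 24 x 130 x 20 mm with a 200 mm steel blade towards its +x; origin under the stock's centre.
- tape_measure: Bystander: yellow tape measure, 72 x 38 x 66 mm, on the bench.
- offcut_a: Bystander: beech offcut 50 x 130 x 30 mm on the bench.

How it is judged:
On the way, in this order (a step that is already met when the one before it is completed fails the run):
1. the red flap has sprung down to its lower stop (value of joint red_flap above 1.85 rad), for 0.2 s.
2. the blank's end is pressed against the red stop's screw tip with at least 1.5 N for a moment (0.15 s) (value of joint red_flap above 1.85 rad and contact force between blank and red_flap above 1.5 N and horizontal distance between red_screw_c0 and blank between 0.1105 and 0.1145 m), for 0.15 s.
At the end, for the whole second after the job is handed in: Red flap down (above 1.85 rad), blue still up (below 0.1); blank flat on the bed, released, at rest, its end within 2 mm of the red stop's face, its long edge within 2 mm of the fence and parallel to it within 0.015 rad; red stop within 1.5 mm of its setting; nothing else disturbed (value of joint red_flap above 1.85 rad and value of joint blue_flap below 0.1 rad and horizontal distance between red_screw_c0 and blank between 0.1105 and 0.1145 m and x of blank in the frame of fence_line between -0.032 and -0.028 m and angle between the y axis of blank and the y axis of jig, either way round below 0.015 rad and z of blank in the frame of fence_line below 0.002 m and angle between blank's own z axis and vertical below 0.03 rad and value of joint red_slide between -0.0015 and 0.0015 m and linear speed of blank below 0.01 m/s); the robot touches nothing.
It fails at once if the blank is driven against the red stop with more than 12 N (contact force between blank and red_flap above 12 N).
It fails at once if the red stop is shoved more than 1.5 mm out of its setting (value of joint red_slide above 0.0015 m or value of joint red_slide below -0.0015 m).
It fails at once if the robot pushes the red flap with more than 20 N (contact force between the arm and red_flap above 20 N).
It fails at once if the blue stop is tipped (value of joint blue_flap above 0.4 rad).
It fails at once if another thing on the bench is moved by more than 20 mm (distance of any of wheel_a, wheel_b, pencil, try_square, tape_measure, offcut_a from where it was at the start of the episode above 0.02 m).
It also fails if it takes over 72 s, if anything falls off the work surface, if the arm or the gripper's body presses on something with over 40 N, if the wrist force passes 120 N, or if a joint passes its speed limit or range.

## Working session

There is one attempt and no reset: what is moved stays moved. The work goes in short steps, Python scripts to look and compute and a shell command to move; the robot and the scene stay as the last step left them, time stands still between calls to the robot, and variables do not carry over. Pictures are saved under pics/ and viewed, at most 10 in all, crops included, and the job is handed in when it is done.

```bash
mkdir -p pics
cat > h.py <<'E'
import numpy as np,cv2
from workcell import env,viewer,nets
def ray(p,uv,z):
    K,R,t=map(np.array,(p["K"],p["R"],p["t"]))
    d=R.T@np.linalg.solve(K,[uv[0],uv[1],1.]);c=-R.T@t
    return c+d*(z-c[2])/d[2]
def proj(p,X):
    c=np.array(p["R"])@X+np.array(p["t"]);q=np.array(p["K"])@c;return q[:2]/q[2]
def save(p,n,box=None,s=1):
    im=p["image"][...,::-1]
    if box: im=im[box[1]:box[3],box[0]:box[2]]
    cv2.imwrite("pics/"+n,cv2.resize(im,None,fx=s,fy=s,interpolation=cv2.INTER_CUBIC))
E
python3 - <<'E'
from h import *
for c in("top","scene"):
    p=viewer.read_camera(c);save(p,c+"1.png")
    for n in("blank","red_flap","blue_flap","jig","wheel_a","offcut_a","tape_measure"):
        for r in nets.outline_of(n,p)[:2]:print(c,n,round(r["confidence"],2),np.round(r["box"]))
    print(np.round(-np.array(p["R"]).T@p["t"],3))
s=env.get_state();print(s["tcp_pos"],s["orientation"],s["clock"])
E
```

```text
top blank 0.95 [312. 194. 385. 224.]
top red_flap 0.5 [245. 174. 259. 196.]
top red_flap 0.36 [244. 176. 264. 199.]
top blue_flap 0.69 [278. 173. 292. 196.]
top jig 0.89 [208. 164. 406. 268.]
top wheel_a 0.66 [155. 211. 184. 257.]
top wheel_a 0.45 [219. 243. 233. 257.]
top offcut_a 0.83 [452. 167. 481. 207.]
top offcut_a 0.31 [313. 196. 386. 226.]
top tape_measure 0.58 [139. 162. 165. 187.]
[ 0.31  -0.013  1.343]
scene blank 0.8 [266. 204. 326. 244.]
scene red_flap 0.52 [354. 170. 371. 184.]
scene blue_flap 0.55 [345. 182. 350. 201.]
scene blue_flap 0.28 [358. 169. 370. 188.]
scene jig 0.56 [237. 154. 398. 279.]
scene jig 0.35 [355. 172. 372. 184.]
scene wheel_a 0.42 [339. 158. 354. 163.]
scene offcut_a 0.94 [205. 294. 247. 320.]
scene offcut_a 0.73 [237. 153. 395. 279.]
scene tape_measure 0.86 [417. 148. 437. 165.]
[ 1.461 -0.902  1.404]
[ 0.12760527 -0.56070201  0.23135851] [ 7.46969783e-05  9.93745557e-01  1.11668086e-01 -1.45345955e-05] 0.8
```

Run:
```python
import cv2
im=cv2.imread("pics/top1.png")[150:290,190:420]
cv2.imwrite("pics/top1c.png",cv2.resize(im,None,fx=3.4,fy=3.4,interpolation=cv2.INTER_CUBIC))
```

```text
(no output)
```

View pics/top1c.png

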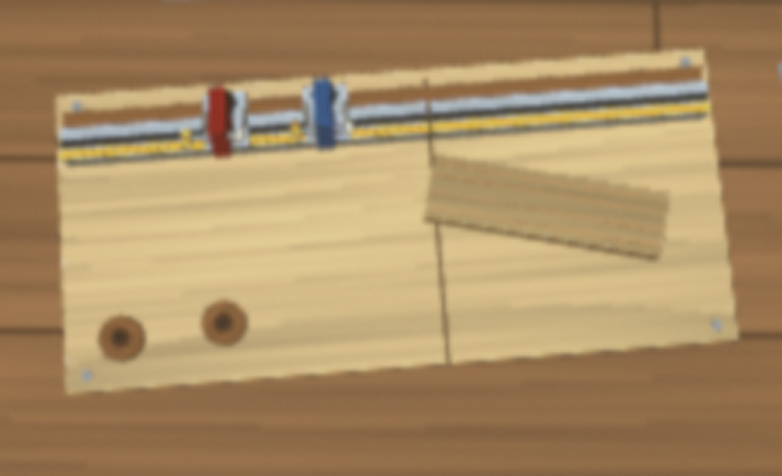

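View pics/scene1.png

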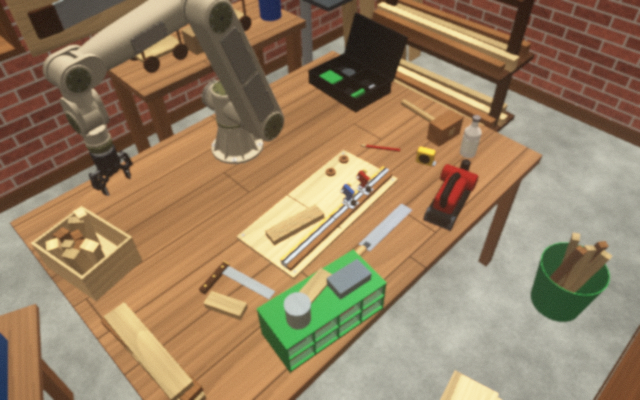

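The red stop is at crop (220,120), farther to +y (left) than the blue one at (323,113). The blank is at crop (547,207), right of the kerf, and the wheels are at (122,338) and (224,323). Next I'll fit the poses from the silhouettes.

```bash
cat >> h.py <<'E'
from scipy.optimize import minimize
def boxpts(x,y,yaw,lx,ly,z0,z1):
    c,s=np.cos(yaw),np.sin(yaw)
    return np.array([[x+c*a-s*b,y+s*a+c*b,z] for a in(-lx/2,lx/2) for b in(-ly/2,ly/2) for z in(z0,z1)])
def sil(p,pts,S=8):
    q=np.array([proj(p,X) for X in pts]);h=cv2.convexHull(((q+.5)*S*4).astype(np.int32)) 
    m=np.zeros((400,640),np.float32);l=np.floor(q.min(0)).astype(int)-2;u=np.ceil(q.max(0)).astype(int)+3
    b=np.zeros(((u[1]-l[1])*S,(u[0]-l[0])*S),np.float32)
    cv2.fillConvexPoly(b,h-(l*S*4).astype(np.int32),1.,shift=2)
    l0=np.clip(l,0,None)
    d=cv2.resize(b,(u[0]-l[0],u[1]-l[1]),interpolation=cv2.INTER_AREA)
    m[l0[1]:u[1],l0[0]:u[0]]=d[l0[1]-l[1]:,l0[0]-l[0]:][:400-l0[1],:640-l0[0]];return m
def fit(obs,dims,x0):
    f=lambda v:sum(np.abs(sil(p,boxpts(*v,*dims))-r).sum()/r.sum() for p,r in obs)
    o=minimize(f,x0,method="Nelder-Mead",options=dict(initial_simplex=np.array(x0)+np.array([[0,0,0],[.012,0,0],[0,.012,0],[0,0,.06]]),xatol=1e-4,fatol=1e-5))
    return o.x,o.fun
E
python3 - <<'E'
from h import *
P={c:viewer.read_camera(c) for c in("top","scene")}
import pickle;pickle.dump({c:{k:np.array(P[c][k]) for k in("K","R","t","image")} for c in P},open("p.pkl","wb"))
reg={(c,n):nets.outline_of(n,P[c])[0]["region"].astype(np.float32) for c in P for n in("blank","jig")}
for n,dims,x0 in(("jig",(.28,.62,0,.018),None),("blank",(.06,.22,.018,.048),None)):
    for cs in(("top",),("scene",),("top","scene")):
        m=reg["top",n];v,u=np.nonzero(m)
        g=ray(P["top"],(u.mean(),v.mean()),dims[3])
        print(n,cs,*[np.round(a,4) for a in fit([(P[c],reg[c,n]) for c in cs],dims,[g[0],g[1],.07 if n=="jig" else -.15])])
p=P["top"]
for q in[(57,95),(704,50),(738,338),(66,393)]:
    print(ray(p,(q[0]/3.4+189.65,q[1]/3.4+149.65),.018).round(4))
# red/blue pixel masks
hsv=cv2.cvtColor(p["image"],cv2.COLOR_RGB2HSV)
for n,b in(("red_flap",(235,165,270,205)),("blue_flap",(270,165,300,205))):
  for r in nets.outline_of(n,p)[:2]:print(n,r["confidence"],r["box"])
E
```

```text
jig ('top',) [ 0.5247 -0.0051  0.0856] 0.1665
jig ('scene',) [ 0.5207 -0.005   0.0883] 0.2543
jig ('top', 'scene') [ 0.5231 -0.0048  0.0855] 0.4348
blank ('top',) [ 0.5322 -0.1447 -0.1616] 0.0525
blank ('scene',) [ 0.5282 -0.1474 -0.1686] 0.0713
blank ('top', 'scene') [ 0.5307 -0.1461 -0.1739] 0.1645
[0.638 0.314 0.018]
[ 0.6892 -0.3021  0.018 ]
[ 0.4134 -0.3257  0.018 ]
[0.3588 0.2912 0.018 ]
red_flap 0.51 [244.8, 173.0, 262.2, 195.1]
blue_flap 0.52 [280.2, 173.5, 292.8, 193.4]
```

Run:
```python
from h import *
import pickle;P=pickle.load(open("p.pkl","rb"))
J=np.array([.524,-.0052]);yaw=.0855;c,s=np.cos(yaw),np.sin(yaw)
w=lambda x,y,z:np.array([J[0]+c*x-s*y,J[1]+s*x+c*y,z])
inv=lambda X:np.array([c*(X[0]-J[0])+s*(X[1]-J[1]),-s*(X[0]-J[0])+c*(X[1]-J[1])])
# flap box corners at angle th: local r along arm, n offset (back +)
def flap(y,th):
    a=.35-th;  # lean back positive
    pts=[]
    for r,n in((.020,-.039),(.062,-.039),(.062,.010),(.0,.010)):
        for dy in(-.008,.008):
            pts.append(w(.081+r*np.sin(a)+n*np.cos(a),y+dy,.062+r*np.cos(a)-n*np.sin(a)))
    return pts
for n,y0,sel in(("red",.16,lambda i:(i[...,0]-np.maximum(i[...,1],i[...,2])>50)),("blue",.06,lambda i:(i[...,2]-i[...,0]>25))):
  for cam in("top","scene"):
    p=P[cam];i=p["image"].astype(int);m=sel(i).astype(np.float32)
    f=lambda y:np.abs(sil(p,flap(y,0))-m*b).sum()
    best=[]
    b=np.zeros((400,640),np.float32)
    pr=np.array([proj(p,X) for yy in(y0-.06,y0+.06) for X in flap(yy,0)]);l=pr.min(0).astype(int);u=pr.max(0).astype(int);b[l[1]:u[1],l[0]:u[0]]=1
    ys=np.arange(y0-.05,y0+.05,.0005);e=[f(y) for y in ys];k=int(np.argmin(e));print(n,cam,ys[k],e[k],(m*b).sum())
    v,uu=np.nonzero(m*b);print("  centroid",uu.mean(),v.mean(),inv(ray(p,(uu.mean(),v.mean()),.1)))
s4=4
im=cv2.resize(P["top"]["image"][155:285,195:395][...,::-1],None,fx=s4,fy=s4,interpolation=cv2.INTER_CUBIC)
def line(A,B,col):
    q=[tuple(int(v) for v in ((proj(P["top"],X)-[195,155]+.5)*s4)) for X in(A,B)];cv2.line(im,*q,col,1)
line(w(.07,-.3,.05),w(.07,.3,.05),(255,0,255));line(w(.1,-.3,.05),w(.1,.3,.05),(255,0,255))
for a,b_ in(((-.14,-.31),(-.14,.31)),((.14,-.31),(.14,.31)),((-.14,-.31),(.14,-.31)),((-.14,.31),(.14,.31)),((-.14,-.04),(.07,-.04))):line(w(*a,.018),w(*b_,.018),(0,255,0))
B=boxpts(.531,-.146,-.170,.06,.22,.048,.048)[[0,2,6,4]]
for a,b_ in zip(B,np.roll(B,1,0)):line(a,b_,(255,0,0))
cv2.imwrite("pics/ov.png",im)
```

```text
red top 0.14850000000000002 50.84375 99.0
  centroid 253.77777777777777 184.76767676767676 [0.08603299 0.14890425]
red scene 0.15100000000000002 145.39062 176.0
  centroid 368.1818181818182 173.22727272727272 [0.07902403 0.18589274]
blue top 0.055500000000000035 31.671875 98.0
  centroid 284.66326530612247 182.51020408163265 [0.08605401 0.05568026]
blue scene 0.05700000000000004 123.875 43.0
  centroid 348.3953488372093 188.67441860465115 [0.07227544 0.07238659]
```

View pics/ov.png

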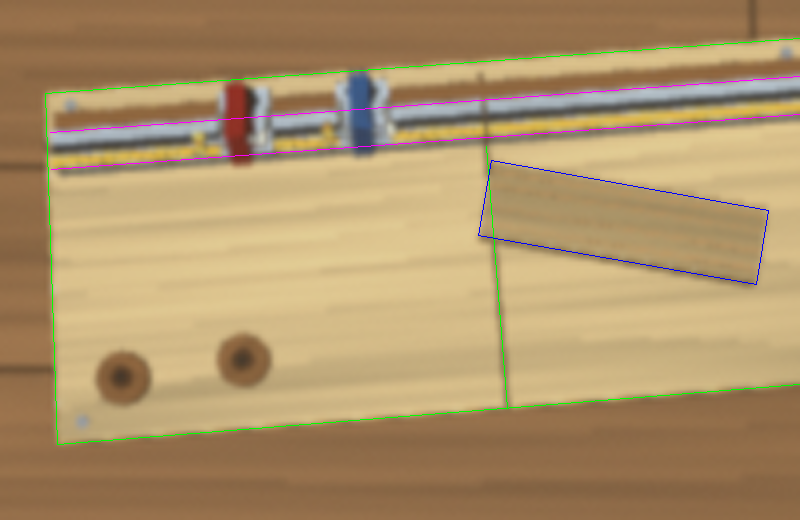

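The overlay matches (green bed edges, fence lines, blank outline), so the jig is at (0.524, -0.0052) with yaw 0.0855. That puts red at jig y 0.149 and blue at 0.056. I'll move behind the red flap with the fingers closed.

```bash
cat >> h.py <<'E'
from scipy.spatial.transform import Rotation as Ro
J=np.array([.524,-.0052]);yaw=.0855;c,s=np.cos(yaw),np.sin(yaw)
w=lambda x,y,z:np.array([J[0]+c*x-s*y,J[1]+s*x+c*y,z])
inv=lambda X:np.array([c*(X[0]-J[0])+s*(X[1]-J[1]),-s*(X[0]-J[0])+c*(X[1]-J[1]),X[2]])
def go(*jig):
    st=env.get_state();q=np.array(st["orientation"]);R=Ro.from_quat(q[[1,2,3,0]]).as_matrix()
    print("t",round(st["clock"],2),"jig pos",inv(st["tcp_pos"]).round(4),"yawerr",round(np.arctan2(R[1,0],R[0,0])-yaw,4),"F",np.round(st["wrist_force"],2))
    for g in jig: print("  to",g,"tool shift",(R.T@(w(*g)-st["tcp_pos"])).round(4))
E
python3 -m creep '[[[0.334,-0.291,0.01],[0,0,0.138]],[[0.334,-0.291,0.01],[0,0,0.138]],[[0.334,-0.291,0.01],[0,0,0.138]],[[0.334,-0.291,0.01],[0,0,0.138]],[[0.334,-0.291,0.01],[0,0,0.138]],[[0.334,-0.291,0.01],[0,0,0.138]],[[0.334,-0.291,0.01],[0,0,0.138]],[[0.334,-0.291,0.01],[0,0,0.138]]]' 0
python3 -c "
from h import *
go((.142,.149,.19))"
```

```text
clock: 2.2
tcp_pos: [0.3903, -0.1994, 0.2215]
orientation: [-0.0, 0.999, 0.046, 0.0]
wrist_force: [-0.8, -0.0, -0.1]
finger_gap: -0.0002
grip_force: 0.0
t 2.2 jig pos [-0.1498 -0.1821  0.2215] yawerr 0.0073 F [-0.78 -0.01 -0.05]
  to (0.142, 0.149, 0.19) tool shift [ 0.2942 -0.3289  0.0317]
```

```bash
python3 -m creep '[[[0.292,-0.33,0.03],[0,0,0]],[[0.292,-0.33,0.03],[0,0,0]],[[0.292,-0.33,0.03],[0,0,0]],[[0.292,-0.33,0.03],[0,0,0]],[[0.292,-0.33,0.03],[0,0,0]],[[0.292,-0.33,0.03],[0,0,0]],[[0.292,-0.33,0.03],[0,0,0]],[[0.292,-0.33,0.03],[0,0,0]]]' 0
python3 -m creep '[[[0,0,0],[0,0,0]],[[0,0,0],[0,0,0]]]'
python3 -c "
from h import *
go((.142,.149,.19),(.142,.149,.104))"
```

```text
clock: 3.2
tcp_pos: [0.6535, 0.1468, 0.1888]
orientation: [-0.002, 0.999, 0.05, -0.001]
wrist_force: [-0.1, -0.5, -0.1]
finger_gap: 0.0001
grip_force: 0.0
clock: 3.45
tcp_pos: [0.6515, 0.1431, 0.1918]
orientation: [-0.002, 0.999, 0.048, -0.0]
wrist_force: [0.3, -0.5, -0.0]
finger_gap: -0.0001
grip_force: 0.0
t 3.45 jig pos [0.1397 0.1369 0.1918] yawerr 0.0096 F [ 0.31 -0.5  -0.03]
  to (0.142, 0.149, 0.19) tool shift [ 0.0024 -0.0121  0.0019]
  to (0.142, 0.149, 0.104) tool shift [ 0.0024 -0.0117  0.0879]
```

```bash
python3 -m creep '[[[0.003,-0.01,0.03],[0,0,0.008]],[[0.003,-0.01,0.06],[0,0,0.008]],[[0.003,-0.01,0.086],[0,0,0.008]],[[0.003,-0.01,0.086],[0,0,0.008]]]' 
python3 -c "
from h import *
go((.142,.149,.104))
p=viewer.read_camera('scene');save(p,'a.png',(290,130,420,220),6)"
```

```text
clock: 3.95
tcp_pos: [0.6524, 0.1475, 0.1039]
orientation: [-0.005, 0.999, 0.05, -0.002]
wrist_force: [0.1, -0.0, 1.0]
finger_gap: 0.0002
grip_force: 0.0
t 3.95 jig pos [0.141  0.1412 0.1039] yawerr 0.0138 F [ 0.07 -0.    1.05]
  to (0.142, 0.149, 0.104) tool shift [ 0.0011 -0.0078 -0.    ]
```

View pics/a.png

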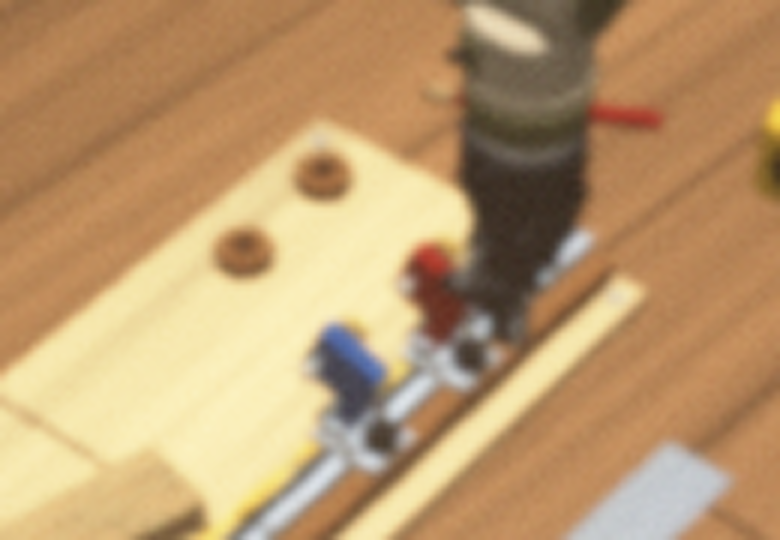

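The closed fingers (≈490,280 in the crop) are right behind the red flap (430,290), clear of the knob at (470,355). Now I'll push toward the robot.

```bash
python3 -m creep '[[[-0.01,-0.006,0],[0,0,0]],[[-0.02,-0.006,0],[0,0,0]],[[-0.028,-0.006,0],[0,0,0]],[[-0.036,-0.006,0],[0,0,0]],[[-0.044,-0.006,0],[0,0,0]]]' 
python3 -m creep '[[[-0.008,0,0],[0,0,0]],[[-0.016,0,0],[0,0,0]],[[-0.024,0,0],[0,0,0]],[[-0.032,0,0],[0,0,0]],[[-0.036,0,0],[0,0,0]],[[-0.036,0,0],[0,0,0]]]' 
python3 -c "
from h import *
go((-.05,.149,.2))
p=viewer.read_camera('scene');save(p,'b.png',(290,130,420,220),6)"
```

```text
clock: 4.62
tcp_pos: [0.6127, 0.1485, 0.108]
orientation: [-0.006, 0.999, 0.053, 0.003]
wrist_force: [3.7, 0.8, 3.1]
finger_gap: 0.0001
grip_force: 1.9
clock: 5.38
tcp_pos: [0.5741, 0.1443, 0.1052]
orientation: [-0.006, 0.999, 0.053, -0.001]
wrist_force: [-0.5, 0.0, 0.8]
finger_gap: 0.0003
grip_force: 0.0
t 5.38 jig pos [0.0627 0.1447 0.1052] yawerr 0.0202 F [-0.49  0.02  0.75]
  to (-0.05, 0.149, 0.2) tool shift [-0.1127 -0.0077 -0.0946]
```

View pics/b.png

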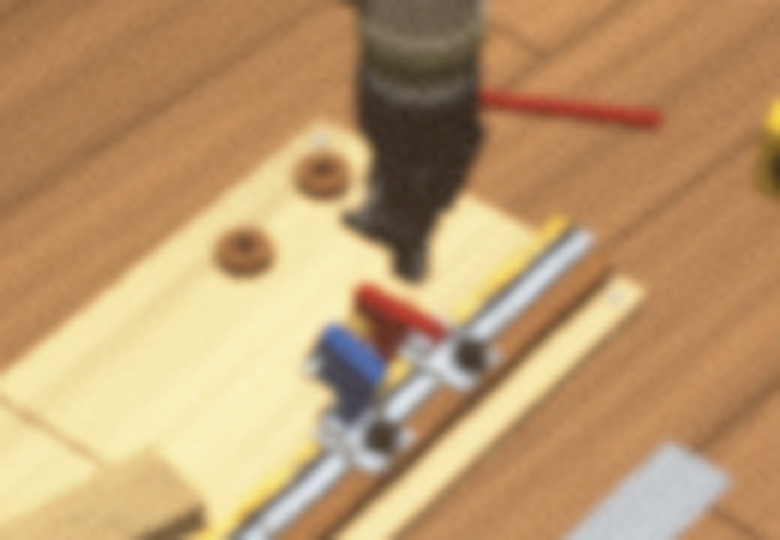

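Red is down: the arm lies level at (400,310), and blue at (350,360) is still parked. Next I'll go to the front side of the blank.

```bash
python3 -m creep '[[[0,0,-0.04],[0,0,0]],[[0,0,-0.08],[0,0,0]],[[0,0,-0.08],[0,0,0.02]]]'
python3 -c "
from h import *
b=inv(np.array([.531,-.146,0]));print('blank jig',b)
B=[inv(X).round(4) for X in boxpts(.531,-.146,-.17,.06,.22,.018,.018)[::2]];print(B)
go((-.075,b[1]-.03,.185))"
```

```text
clock: 5.8
tcp_pos: [0.5778, 0.139, 0.1892]
orientation: [-0.008, 0.999, 0.047, 0.003]
wrist_force: [0.8, 0.8, 0.1]
finger_gap: 0.0002
grip_force: 0.0
blank jig [-0.00504931 -0.14088344  0.        ]
[array([-0.0619, -0.2397,  0.018 ]), array([-0.0063, -0.0269,  0.018 ]), array([-0.0038, -0.2549,  0.018 ]), array([ 0.0518, -0.042 ,  0.018 ])]
t 5.8 jig pos [0.0659 0.1391 0.1892] yawerr 0.0084 F [0.8  0.83 0.14]
  to (-0.075, np.float64(-0.17088344290589122), 0.185) tool shift [-0.1436  0.3088 -0.0017]
```

```bash
python3 -m creep '[[[-0.149,0.309,0],[0,0,0.005]],[[-0.149,0.309,0],[0,0,0.005]],[[-0.149,0.309,0],[0,0,0.005]],[[-0.149,0.309,0],[0,0,0.005]],[[-0.149,0.309,0],[0,0,0.005]],[[-0.149,0.309,0],[0,0,0.005]],[[-0.149,0.309,0.02],[0,0,0.005]],[[-0.149,0.309,0.02],[0,0,0.005]]]'
python3 -m creep '[[[0,0,0.04],[0,0,0]],[[0,0,0.08],[0,0,0]],[[0,0,0.11],[0,0,0]],[[0,0,0.125],[0,0,0]],[[0,0,0.134],[0,0,0]]]'
python3 -m creep '[[[0,0,0],[0,0,0]],[[0,0,0],[0,0,0]]]'
python3 -c "
from h import *
go((-.075,-.171,.027),(0,-.171,.027))"
```

```text
clock: 6.8
tcp_pos: [0.4542, -0.1825, 0.1586]
orientation: [-0.009, 0.999, 0.044, -0.002]
wrist_force: [0.4, 0.4, -0.3]
finger_gap: -0.0003
grip_force: 0.0
clock: 7.42
tcp_pos: [0.4558, -0.1804, 0.0263]
orientation: [-0.008, 0.999, 0.045, -0.001]
wrist_force: [1.1, -0.0, -0.0]
finger_gap: -0.0
grip_force: 0.0
clock: 7.68
tcp_pos: [0.4563, -0.181, 0.0276]
orientation: [-0.007, 0.999, 0.044, 0.0]
wrist_force: [-0.0, 0.2, 0.3]
finger_gap: 0.0001
grip_force: 0.0
t 7.67 jig pos [-0.0825 -0.1694  0.0276] yawerr 0.0033 F [-0.01  0.15  0.3 ]
  to (-0.075, -0.171, 0.027) tool shift [0.0075 0.0016 0.0005]
  to (0, -0.171, 0.027) tool shift [0.0825 0.0019 0.0006]
```

```bash
python3 -m creep '[[[0.012,0,0],[0,0,0]],[[0.024,0,0],[0,0,0]],[[0.034,0,0],[0,0,0]],[[0.044,0,0],[0,0,0]],[[0.054,0,0],[0,0,0]],[[0.062,0,0],[0,0,0]],[[0.069,0,0],[0,0,0]],[[0.074,0,0],[0,0,0]]]'
python3 -m creep '[[[0.001,0,0],[0,0,0]],[[0.002,0,0],[0,0,0]]]'
python3 -c "
from h import *
go((0,-.15,.027))
P={c:viewer.read_camera(c) for c in('top','scene')}
for cs in(('top',),('top','scene')):
    v,e=fit([(P[c],nets.outline_of('blank',P[c])[0]['region'].astype(np.float32)) for c in cs],(.06,.22,.018,.048),[.56,-.14,.05])
    print(cs,inv(np.array([v[0],v[1],0])).round(4),'yaw rel',(v[2]-yaw).round(4),e)"
```

```text
clock: 8.68
tcp_pos: [0.5296, -0.1739, 0.0265]
orientation: [-0.008, 0.999, 0.044, -0.001]
wrist_force: [-1.3, -0.2, 0.8]
finger_gap: 0.0002
grip_force: 0.8
clock: 8.93
tcp_pos: [0.531, -0.1738, 0.0265]
orientation: [-0.008, 0.999, 0.044, -0.001]
wrist_force: [-1.6, -0.4, 0.1]
finger_gap: -0.0002
grip_force: 0.6
t 8.93 jig pos [-0.0075 -0.1686  0.0265] yawerr 0.0031 F [-1.62 -0.43  0.14]
  to (0, -0.15, 0.027) tool shift [ 0.0075 -0.0186 -0.0002]
('top',) [ 0.0371 -0.1285  0.    ] yaw rel 0.0021 1.0108875036239624
('top', 'scene') [ 0.0338 -0.1331  0.    ] yaw rel -0.042 1.3225563764572144
```

```bash
python3 -m creep '[[[0.0015,0,0],[0,0,0]],[[0.003,0,0],[0,0,0]]]' | grep -E 'tcp|wrist'
python3 -m creep '[[[0.001,0,0],[0,0,0]],[[0.002,0,0],[0,0,0]]]'| grep -E 'tcp|wrist'
python3 -m creep '[[[0.001,0,0],[0,0,0]],[[0.0015,0,0],[0,0,0]]]'| grep -E 'tcp|wrist'
python3 -c "
from h import *
go()"
```

```text
tcp_pos: [0.5342, -0.1735, 0.0265]
wrist_force: [-0.4, 0.3, -0.2]
tcp_pos: [0.5361, -0.1734, 0.0266]
wrist_force: [-2.6, 1.0, 1.1]
tcp_pos: [0.5365, -0.173, 0.0265]
wrist_force: [-7.2, 0.3, 4.0]
t 9.93 jig pos [-0.0019 -0.1682  0.0265] yawerr 0.0031 F [-7.18  0.33  3.99]
```

Contact with the fence is firm at 7 N. I'll back off and look.

```bash
python3 -m creep '[[[-0.03,0,0],[0,0,0]],[[-0.06,0.04,-0.03],[0,0,0]],[[-0.06,0.1,-0.04],[0,0,0]],[[-0.06,0.16,-0.04],[0,0,0]],[[-0.06,0.16,-0.04],[0,0,0]]]' | grep clock
python3 -c "
from h import *
go()
P={c:viewer.read_camera(c) for c in('top','scene')}
for cs in(('top',),('scene',),('top','scene')):
    v,e=fit([(P[c],nets.outline_of('blank',P[c])[0]['region'].astype(np.float32)) for c in cs],(.06,.22,.018,.048),[.57,-.13,.08])
    print(cs,inv(np.array([v[0],v[1],0])).round(4),'yaw rel',(v[2]-yaw).round(4),e)
p=P['top'];im=p['image'][165:215,230:400];
im=cv2.resize(im[...,::-1],None,fx=4.6,fy=4.6,interpolation=cv2.INTER_CUBIC)
for y,x in((.141,.04),(.141-.010,.04)):
    q=(proj(p,w(x,y,.033))-[230,165]+.5)*4.6;print(q)
cv2.imwrite('pics/c.png',im)"
```

```text
clock: 10.55
t 10.55 jig pos [-0.0593 -0.3347  0.0645] yawerr -0.0014 F [-0.72 -0.17 -0.4 ]
('top',) [ 0.0408 -0.1324  0.    ] yaw rel -0.0006 0.061206500977277756
('scene',) [ 0.0279 -0.1322  0.    ] yaw rel 0.0375 0.28615856170654297
('top', 'scene') [ 0.0383 -0.1324  0.    ] yaw rel 0.0026 0.43731120228767395
[138.93316159 179.83358457]
[153.5350313  178.74690709]
```

View pics/c.png

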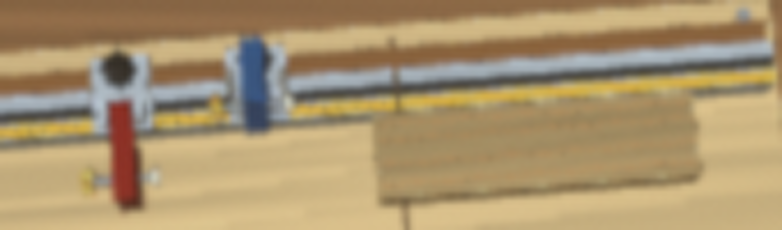

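The blank lies flush along the fence in the picture. The red flap is down, and the white screw tip ends at px (158,177), about jig y 0.128. The blank's +y end is at -0.022, so the travel is about 0.150 m. I'll go to its -y end.

```bash
python3 -m creep '[[[0.05,0,0],[0,0,0]],[[0.1,-0.02,0],[0,0,0]],[[0.1,-0.05,0.01],[0,0,0]],[[0.1,-0.05,0.037],[0,0,0]],[[0.1,-0.05,0.037],[0,0,0]],[[0.1,-0.05,0.037],[0,0,0]]]' | grep clock
python3 -c "
from h import *
go((.04,-.257,.027),(.04,-.107,.027))"
```

```text
clock: 11.6
t 11.6 jig pos [ 0.04   -0.2783  0.0286] yawerr 0.0038 F [0.46 0.43 0.23]
  to (0.04, -0.257, 0.027) tool shift [ 0.0001 -0.0213  0.0019]
  to (0.04, -0.107, 0.027) tool shift [ 0.0007 -0.1713  0.0042]
```

```bash
python3 -m creep '[[[0,-0.012,0.001],[0,0,0]],[[0,-0.022,0.001],[0,0,0]],[[0,-0.032,0.001],[0,0,0]],[[0,-0.044,0.001],[0,0,0]],[[0,-0.056,0.001],[0,0,0]],[[0,-0.068,0.001],[0,0,0]],[[0,-0.08,0.001],[0,0,0]],[[0,-0.09,0.001],[0,0,0]]]'|grep -E 'clock|wrist'
python3 -m creep '[[[0,-0.012,0],[0,0,0]],[[0,-0.024,0],[0,0,0]],[[0,-0.036,0.001],[0,0,0]],[[0,-0.046,0.001],[0,0,0]],[[0,-0.053,0.001],[0,0,0]],[[0,-0.058,0.001],[0,0,0]],[[0,-0.06,0.001],[0,0,0]]]'|grep -E 'clock|wrist'
python3 -c "
from h import *
go((.04,-.107,.027))
P=viewer.read_camera('top')
v,e=fit([(P,nets.outline_of('blank',P)[0]['region'].astype(np.float32))],(.06,.22,.018,.048),[.56,-.01,.08])
print(inv(np.array([v[0],v[1],0])).round(4),'yaw rel',(v[2]-yaw).round(4),e)
save(P,'d.png',(230,165,360,225),6)"
```

```text
clock: 12.6
wrist_force: [-0.3, -1.1, -0.7]
clock: 13.48
wrist_force: [-0.4, -1.7, -0.2]
t 13.47 jig pos [ 0.0391 -0.1283  0.0281] yawerr 0.0034 F [-0.41 -1.69 -0.23]
  to (0.04, -0.107, 0.027) tool shift [ 0.001  -0.0212  0.0015]
[0.0403 0.0027 0.    ] yaw rel 0.0126 0.6686137914657593
```

View pics/d.png

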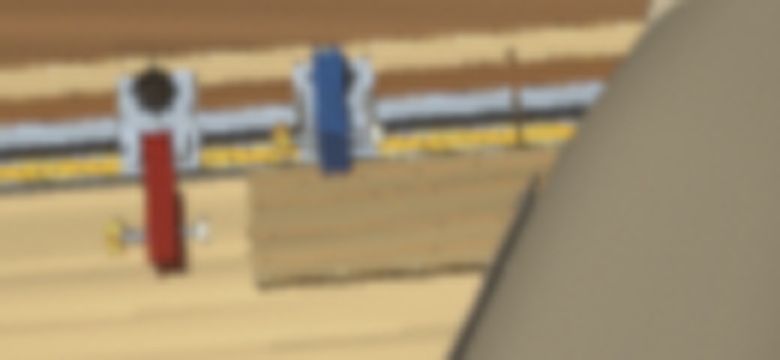

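Tip end at (210,230), blank end at (252,230): about 20 mm of gap left, as computed. I'll close in gently.

```bash
python3 -m creep '[[[0.001,-0.004,0],[0,0,0]],[[0.001,-0.008,0],[0,0,0]],[[0.001,-0.011,0],[0,0,0]],[[0.001,-0.014,0],[0,0,0]],[[0.001,-0.016,0],[0,0,0]]]'|grep -E 'clock|wrist|pos'
python3 -m creep '[[[0,-0.0005,0],[0,0,0]],[[0,-0.001,0],[0,0,0]]]'|grep -E 'wrist|pos'
python3 -m creep '[[[0,-0.0005,0],[0,0,0]],[[0,-0.001,0],[0,0,0]]]'|grep -E 'wrist|pos'
python3 -c "
from h import *
go((.04,-.107,.027))"
```

```text
clock: 14.2
tcp_pos: [0.5735, -0.1136, 0.0284]
wrist_force: [-0.7, -1.1, -0.5]
tcp_pos: [0.5735, -0.1129, 0.0284]
wrist_force: [0.2, -1.2, -0.6]
tcp_pos: [0.5734, -0.1119, 0.0284]
wrist_force: [-0.7, -0.7, 0.0]
t 14.7 jig pos [ 0.0401 -0.1105  0.0284] yawerr 0.0031 F [-0.72 -0.71  0.01]
  to (0.04, -0.107, 0.027) tool shift [-0.0001 -0.0035  0.0015]
```

```bash
for k in 1; do python3 -m creep '[[[0,-0.0005,0],[0,0,0]],[[0,-0.001,0],[0,0,0]]]'|grep -E 'wrist|pos'
python3 -m creep '[[[0,-0.0005,0],[0,0,0]],[[0,-0.001,0],[0,0,0]]]'|grep -E 'wrist|pos'; done
```

```text
tcp_pos: [0.5733, -0.1109, 0.0285]
wrist_force: [0.3, -0.2, -0.1]
tcp_pos: [0.5732, -0.1098, 0.0285]
wrist_force: [-0.2, -1.3, -0.6]
```

```bash
python3 -m creep '[[[0,-0.0005,0],[0,0,0]],[[0,-0.001,0],[0,0,0]]]'|grep -E 'wrist|pos'
```

```text
tcp_pos: [0.5731, -0.1089, 0.0285]
wrist_force: [1.6, -1.3, -0.4]
```

```bash
python3 -m creep '[[[0,-0.0005,0],[0,0,0]],[[0,-0.001,0],[0,0,0]]]'|grep -E 'wrist|pos'
```

```text
tcp_pos: [0.573, -0.1079, 0.0285]
wrist_force: [-0.2, -0.9, -0.3]
```

Jig y is about -0.1065 and there is no contact yet. I'll keep going in 1 mm steps.

```bash
python3 -m creep '[[[0,-0.0005,0],[0,0,0]],[[0,-0.001,0],[0,0,0]]]'|grep -E 'wrist|pos'
```

```text
tcp_pos: [0.5729, -0.1069, 0.0285]
wrist_force: [-0.2, -1.7, -1.0]
```

```bash
python3 -m creep '[[[0,-0.0005,0],[0,0,0]],[[0,-0.001,0],[0,0,0]]]'|grep -E 'wrist|pos'
```

```text
tcp_pos: [0.5729, -0.1067, 0.0286]
wrist_force: [-0.6, -4.6, -0.8]
```

Contact. I'll press 0.3 mm more and hold briefly.

```bash
python3 -m creep '[[[0,-0.0003,0],[0,0,0]],[[0,-0.0003,0],[0,0,0]],[[0,-0.0003,0],[0,0,0]]]'|grep -E 'clock|wrist|pos'
python3 -c "
from h import *
f=[]
for i in range(4):
  p=viewer.read_camera('top');f.append(env.get_state()['wrist_force'])
print(np.round(f,1))"
```

```text
clock: 16.58
tcp_pos: [0.573, -0.1067, 0.0287]
wrist_force: [-0.6, -5.8, -1.1]
[[-0.4 -5.4 -0.7]
 [ 0.9 -5.4 -0.2]
 [-0.3 -5.1 -0.8]
 [-0.2 -5.5 -0.8]]
```

The tip is pressed with about 4 N. I'll back off and check that the blank is flush.

```bash
python3 -m creep '[[[0,0.01,0],[0,0,0]],[[0,0.04,0],[0,0,0]],[[-0.03,0.08,-0.03],[0,0,0]],[[-0.09,0.09,-0.03],[0,0,0]],[[-0.13,0.09,-0.03],[0,0,0]],[[-0.13,0.09,-0.03],[0,0,0]]]'|grep clock
python3 -c "
from h import *
go((-.03,-.01,.06),(-.03,-.01,.027))
P=viewer.read_camera('top')
v,e=fit([(P,nets.outline_of('blank',P)[0]['region'].astype(np.float32))],(.06,.22,.018,.048),[.56,.015,.08])
print(inv(np.array([v[0],v[1],0])).round(4),'yaw rel',(v[2]-yaw).round(4),e)
save(P,'e.png',(230,165,360,225),6)"
```

```text
clock: 17.52
t 17.52 jig pos [-0.0927 -0.1942  0.057 ] yawerr 0.0007 F [ 1.11 -0.81 -0.05]
  to (-0.03, -0.01, 0.06) tool shift [ 0.0628 -0.1842  0.0002]
  to (-0.03, -0.01, 0.027) tool shift [ 0.0629 -0.1836  0.0332]
[0.0404 0.0174 0.    ] yaw rel 0.0069 0.05288543179631233
```

View pics/e.png

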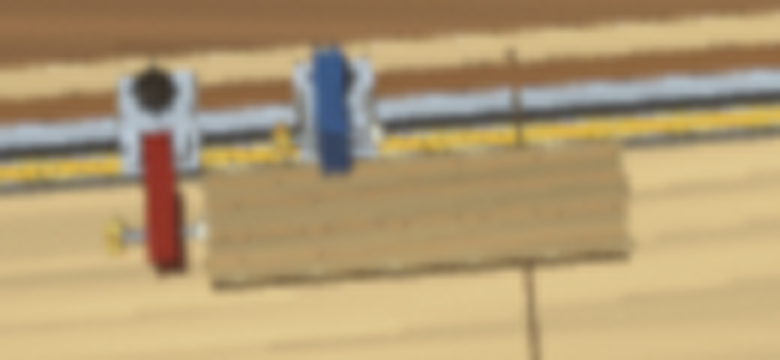

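The blank touches the white tip at (203,230). Its yaw may be off by about 0.007, so I'll press the front edge gently onto the fence toward the +y half.

```bash
python3 -m creep '[[[0.03,-0.06,0],[0,0,0]],[[0.063,-0.12,0],[0,0,0]],[[0.063,-0.18,0],[0,0,0]],[[0.063,-0.218,0],[0,0,0]],[[0.063,-0.218,0.016],[0,0,0]],[[0.063,-0.218,0.032],[0,0,0]],[[0.063,-0.218,0.032],[0,0,0]]]'|grep clock
python3 -m creep '[[[0.008,0,0],[0,0,0]],[[0.016,0,0],[0,0,0]],[[0.022,0,0],[0,0,0]],[[0.024,0,0],[0,0,0]],[[0.025,0,0],[0,0,0]]]'|grep -E 'clock|wrist'
python3 -c "
from h import *
go((-.003,.024,.027))"
```

```text
clock: 18.5
clock: 19.12
wrist_force: [-0.4, -0.0, 0.7]
t 19.12 jig pos [-0.0024  0.0236  0.0286] yawerr 0.0031 F [-0.4  -0.01  0.66]
  to (-0.003, 0.024, 0.027) tool shift [-0.0006 -0.0004  0.0016]
```

```bash
python3 -m creep '[[[0.0005,0,0],[0,0,0]],[[0.001,0,0],[0,0,0]]]'|grep -E 'pos|wrist'
python3 -m creep '[[[0.0005,0,0],[0,0,0]],[[0.001,0,0],[0,0,0]]]'|grep -E 'pos|wrist'
python3 -c "
from h import *
go()"
```

```text
tcp_pos: [0.52, 0.0182, 0.0285]
wrist_force: [-2.7, -1.5, 1.5]
tcp_pos: [0.5202, 0.0183, 0.0284]
wrist_force: [-7.5, -0.9, 5.0]
t 19.62 jig pos [-0.0018  0.0238  0.0284] yawerr 0.0031 F [-7.5  -0.93  4.96]
```

```bash
python3 -m creep '[[[-0.01,0,0],[0,0,0]],[[-0.03,0,0],[0,0,0]],[[-0.05,0.02,-0.03],[0,0,0]],[[-0.08,0.06,-0.08],[0,0,0]],[[-0.1,0.12,-0.12],[0,0,0]],[[-0.1,0.18,-0.12],[0,0,0]],[[-0.1,0.2,-0.12],[0,0,0]],[[-0.1,0.2,-0.12],[0,0,0]]]'|grep clock
python3 -c "
from h import *
go()
P=viewer.read_camera('top')
v,e=fit([(P,nets.outline_of('blank',P)[0]['region'].astype(np.float32))],(.06,.22,.018,.048),[.56,.015,.08])
print(inv(np.array([v[0],v[1],0])).round(4),'yaw rel',(v[2]-yaw).round(4),e)
save(P,'f.png',(190,150,400,280),3.7)"
```

```text
clock: 20.62
t 20.62 jig pos [-0.0993 -0.1812  0.1459] yawerr -0.0007 F [-0.43  0.51 -0.22]
[0.0411 0.0181 0.    ] yaw rel 0.0079 0.09978692978620529
```

View pics/f.png

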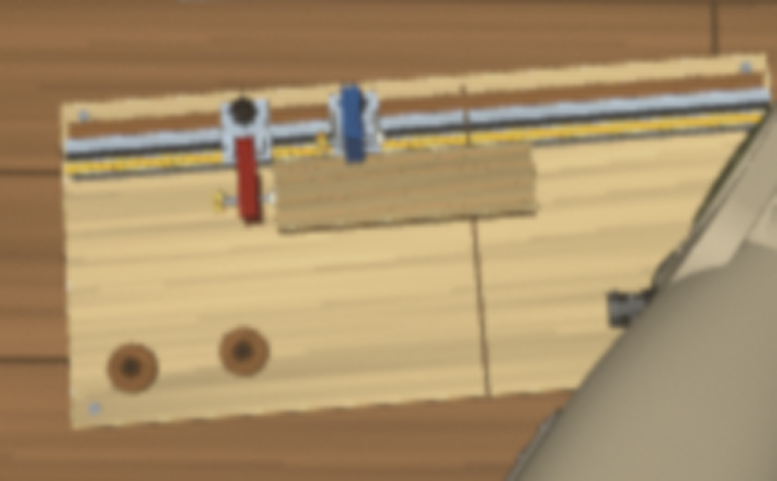

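The blank is flush with the fence and touching the screw tip at (270,198). The front-edge stop depths agree at both push points, blue is still up, and the wheels are unmoved. I'll hand in.

```bash
python3 -c "
from h import *
print(env.hand_in())"
```

```text
the job is handed in; nothing more can be done
None
```

The job is handed in at about 21 s, with no verdict shown: the red stop is down, the blue one is still parked, and the blank was pressed on the screw tip with about 4 N and then left against fence and stop (camera fit 0.008 rad off parallel, limit 0.015).

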